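# Line up solenoid coils by height on the kitting strip

### The arm

A 6-joint arm with a two-finger parallel gripper is mounted at the origin on the work surface. World frame = base frame: x ahead of the robot, y to its left, z up, the work surface at z = 0. Lengths are in m, angles in rad, forces in N, time in s.
With the tool pointing down it reaches from about 0.35 to 0.775 m from the base axis. Payload 7.3 kg.
Tool frame: the origin (TCP) lies on the centre line of the jaws, within the pads' length; the fingertips stand 25 mm ahead of it and the grasp point (between the pads) lies 6 mm ahead of it (finger_overhang is the z of the fingertips in the tool frame, in m); z points along the fingers, y is the direction in which the jaws open and shut (so a half turn about z gives the same grasp; the last joint's range is limited). The gripper opens to 92 mm and grips with 3 to 60 N. Pads are 19 mm wide; open, the fingers measure 130 mm over their backs; the gripper's body (75 mm by 190 mm) begins 47 mm behind the grasp point.
Start: joints at [-1.291, 0.342, 1.524, -0, 1.275, -0.146], TCP at [0.217, -0.478, 0.252] pointing down, gripper open.
Joint ranges: [-2.53, 2.53], [-0.77, 2.02], [0.04, 2.7], [-1, 4.14], [0.28, 2.66], [-3.11, 3.11]. Speed limits (rad/s): [2.57, 2.57, 3.14, 3.14, 3.14, 3.14].

### API

Orientations are given as a unit quaternion [x, y, z, w].
In Python, from station import goto, move_l, movej, set_gripper, hold, inverse_kinematics, grab_frame, IKError, sign_off, current_time_s, current_q, current_dq, current_joint_torque, current_position, current_eef_rot, current_wrist_force, current_wrist_torque, current_opening, finger_overhang gives the robot as it stands. Calls block until the motion is done:
- goto(position, orientation): joint-space move of the TCP to a pose.
- move_l(position, rot=None, max_speed=0.15, until_force=None): straight line of the TCP; rot=None keeps the orientation; max_speed is the mean speed in m/s. With until_force (N) it stops when the force on the tool has changed by that much, and returns True; else False.
- movej(angles): joint-space move.
- set_gripper(opening, newtons=None): opening from 0.0 (shut) to 1.0 (fully open); newtons is the grip in N (None keeps the last); returns when the fingers have stopped.
- hold(seconds).
- inverse_kinematics(position, orientation): joint angles nearest the present ones, or None.
- grab_frame(name): name is "scene" or "side" or "wrist"; returns a dict with "image" (420x560x3 uint8, red, green, blue), "fx", "fy", "cx", "cy" (pixels), "position" and "attitude" of the camera in the world. Camera axes: x right, y up, looking along -z (the intrinsics and any distortion apply to the point x, -y, -z); pixel columns grow to the right and rows downward; lengths in m; the calibration is good to about 2 mm. A picture is of the moment at which its call begins. There is no depth.
A pose or a line that the arm cannot do raises IKError and nothing moves.
- sign_off(): hands the job in, once; it reports no verdict.
Readings, each from a call of its own:
- current_time_s(): time.
- current_q(): joint angles.
- current_dq(): joint speeds.
- current_joint_torque(): joint torques, N m.
- current_position(): TCP position.
- current_eef_rot(): TCP orientation.
- current_wrist_force(): force on the tool from outside, world axes, zero at the start.
- current_wrist_torque(): the same for the moment, N m.
- current_opening(): opening from 0.0 (shut) to 1.0 (fully open).
Only numpy, scipy, OpenCV 4.12 (cv2) and the standard library are available. Lean on these libraries where they do the work, as an engineer would, in place of code of your own. Each camera call takes 0.05 s, during which the arm holds its last target. There are 200 camera calls.

### The job

Stand the four solenoid coils upright on the four round marks of the plywood strip, one centred on each mark, in order of height: the shortest on the mark next to the red block, the tallest at the other end. Do not let any coil fall over, and leave them all standing there on their own.

Things in the scene. Friction and masses are not known exactly. Their poses are not given: they have to be found in the camera images.
- coil_yellow_mid (a point): Solenoid coil, the shortest of four: upright cylinder 36 mm across and 44 mm tall, black end flanges, yellow winding, coloured ring and steel sleeve on its top. Loose, stands on the bench at the start. This point is its centre, half-way up (22 mm above its foot); z is the coil's axis.
- coil_green_mid (a point): Solenoid coil, the second shortest of four: upright cylinder 36 mm across and 56 mm tall, black end flanges, green winding, coloured ring and steel sleeve on its top. Loose, stands on the bench at the start. This point is its centre, half-way up (28 mm above its foot); z is the coil's axis.
- coil_white_mid (a point): Solenoid coil, the second tallest of four: upright cylinder 36 mm across and 68 mm tall, black end flanges, white paper winding, coloured ring and steel sleeve on its top. Loose, stands on the bench at the start. This point is its centre, half-way up (34 mm above its foot); z is the coil's axis.
- coil_copper_mid (a point): Solenoid coil, the tallest of four: upright cylinder 36 mm across and 80 mm tall, black end flanges, bare copper wire winding, coloured ring and steel sleeve on its top. Loose, stands on the bench at the start. This point is its centre, half-way up (40 mm above its foot); z is the coil's axis.
- mark_a: Round mark A: black disc in a white ring, 52 mm across, flat, in a row of four painted on a fixed plywood strip (75 mm wide, 420 mm long, 12 mm thick). The origin is the centre of the mark, on the strip's top face, 12 mm above the bench. y runs along the row from mark A to B to C to D, 80 mm from each to the next; x runs across the strip. The marks look alike.
- mark_b: Round mark B: black disc in a white ring, 52 mm across, flat, in a row of four painted on a fixed plywood strip (75 mm wide, 420 mm long, 12 mm thick). The origin is the centre of the mark, on the strip's top face, 12 mm above the bench. y runs along the row from mark A to B to C to D, 80 mm from each to the next; x runs across the strip. The marks look alike.
- mark_c: Round mark C: black disc in a white ring, 52 mm across, flat, in a row of four painted on a fixed plywood strip (75 mm wide, 420 mm long, 12 mm thick). The origin is the centre of the mark, on the strip's top face, 12 mm above the bench. y runs along the row from mark A to B to C to D, 80 mm from each to the next; x runs across the strip. The marks look alike.
- mark_d: Round mark D: black disc in a white ring, 52 mm across, flat, in a row of four painted on a fixed plywood strip (75 mm wide, 420 mm long, 12 mm thick). The origin is the centre of the mark, on the strip's top face, 12 mm above the bench. y runs along the row from mark A to B to C to D, 80 mm from each to the next; x runs across the strip. The marks look alike.
- red_block: Red block fixed on one end of the strip, beyond either mark A or mark D, 72 mm from the centre of that end mark (a like grey block is on the other end): 55 mm across the strip, 24 mm along it, 14 mm high. The origin is the centre of its underside. It shows the end where the shortest coil belongs.
Things that resemble listed ones, but are neither listed nor needed, are in the scene too. Of the things shaped like the part that bears coil_copper_mid, the copper one is meant.

How it is judged:
By the outcome, as a careful person would: the job done as asked, in the order asked, and still so for the second after the job is handed in, with the robot touching nothing.
It also fails if it takes over 106 s, if anything falls off the work surface, if the arm or the gripper's body presses on something with over 40 N, if the wrist force passes 120 N, or if a joint passes its speed limit or range.

## Working session

There is one attempt and no reset: what is moved stays moved. The work goes in short steps, each a Python script; the robot and the scene stay as the last script left them, time stands still between calls to the robot, and variables do not carry over. Pictures are saved under pics/ and viewed, about 12 in all and at most 16, crops included, and the job is handed in when it is done.

```bash
ls; mkdir -p pics; python3 - <<'E'
from station import *
import cv2
for n in("scene","side"):
    f=grab_frame(n); cv2.imwrite(f"pics/{n}0.png",f["image"][:,:,::-1]); print({k:v for k,v in f.items() if k!="image"})
print(current_eef_rot(),current_time_s(),current_opening())
E
```

```text
pics
{'fx': 510.82622470012336, 'fy': 510.82622470012336, 'cx': 275.5901773144136, 'cy': 203.46312081781835, 'position': array([0.9697138 , 0.50877159, 0.74295863]), 'attitude': array([0.12990288, 0.35641308, 0.87839721, 0.29071172])}
{'fx': 442.47439480468347, 'fy': 442.47439480468347, 'cx': 280.64894309265003, 'cy': 202.25675097088165, 'position': array([0.33503204, 0.70456914, 0.80375937]), 'attitude': array([-0.06335817,  0.37380936,  0.9160741 , -0.13061604])}
[ 9.77422369e-01  2.11293918e-01 -3.58298692e-05 -6.25177556e-04] 0.1 0.9994793929667639
```

View pics/scene0.png

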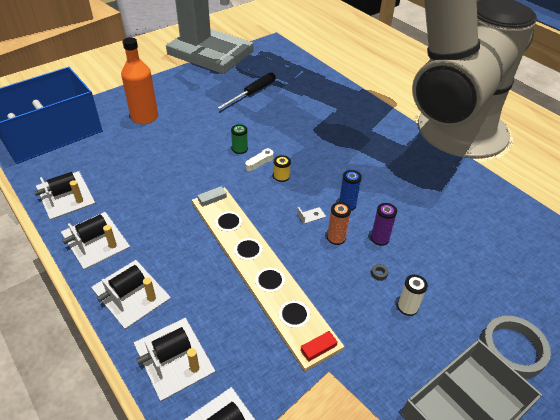

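View pics/side0.png

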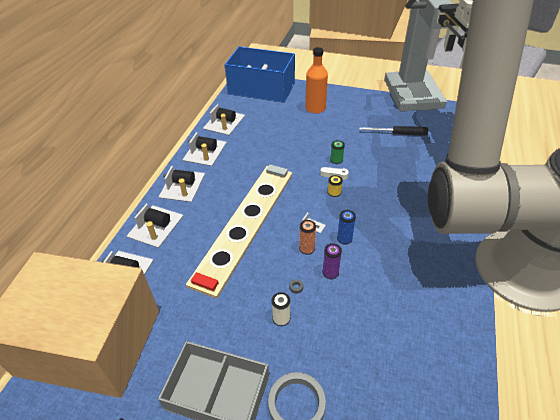

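The red block is at (319,346) in the scene view. Standing coils there are green (239,138), yellow (282,168), copper (339,222), white (412,294), plus blue (350,189) and purple (384,223), which are not listed. I'll enlarge to confirm and measure.

```bash
python3 - <<'E'
import cv2
s=cv2.imread("pics/scene0.png")
def crop(x0,y0,x1,y1,k,n):
    c=cv2.resize(s[y0:y1,x0:x1],None,fx=k,fy=k,interpolation=cv2.INTER_CUBIC)
    for x in range((x0//10+1)*10,x1,10): cv2.line(c,((x-x0)*k,0),((x-x0)*k,6 if x%50 else 18),(255,255,255),1)
    for y in range((y0//10+1)*10,y1,10): cv2.line(c,(0,(y-y0)*k),(6 if y%50 else 18,(y-y0)*k),(255,255,255),1)
    cv2.imwrite(n,c)
crop(225,120,435,320,3,"pics/c1.png")
crop(190,180,350,370,3,"pics/c2.png")
E
```

```text
(no output)
```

View pics/c1.png

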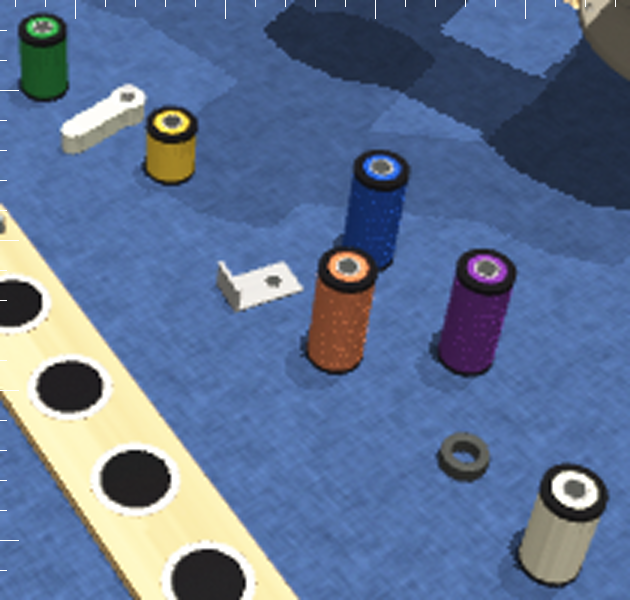

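View pics/c2.png

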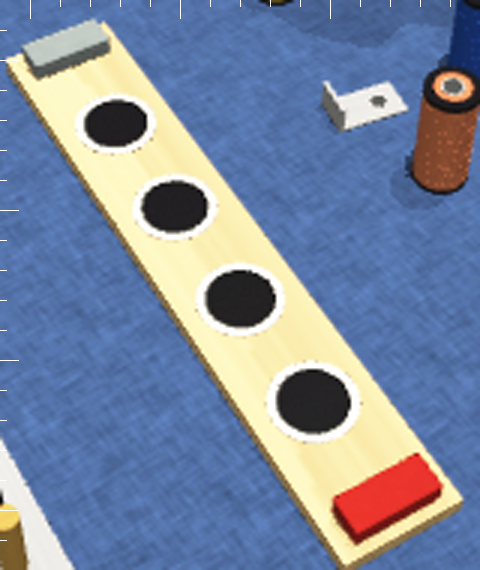

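The copper coil is the orange-copper one with its ring at crop (347,266); blue (381,168) and purple (486,269) are decoys by colour. The marks at c2 run from (116,124) by the grey block to (313,401) by the red. Now computing positions.

```bash
cat > h.py <<'E'
from station import *
import numpy as np, cv2
from scipy.spatial.transform import Rotation as R
def pix2w(f,u,v,z):
    d=R.from_quat(f["attitude"]).apply([(u-f["cx"])/f["fx"],-(v-f["cy"])/f["fy"],-1])
    p=np.array(f["position"]); return p+d*(z-p[2])/d[2]
def w2pix(f,p):
    c=R.from_quat(f["attitude"]).inv().apply(np.array(p)-f["position"])
    return np.array([f["cx"]+f["fx"]*c[0]/-c[2], f["cy"]+f["fy"]*c[1]/c[2]])
def quat(yaw): # tool down, jaw (tool y) direction at angle yaw in world
    y=np.array([np.cos(yaw),np.sin(yaw),0]);z=np.array([0,0,-1.]);x=np.cross(y,z)
    return R.from_matrix(np.c_[x,y,z]).as_quat()
E
python3 - <<'E'
from h import *
np.set_printoptions(precision=4,suppress=True)
f=grab_frame("scene")
T=dict(green=(42,27,.056),yellow=(172,123,.044),copper=(347,266,.080),white=(574,489,.068),blue=(381,168,.08),purple=(486,269,.08))
for k,(u,v,z) in T.items(): p=pix2w(f,(u+.5)/3-.5+225,(v+.5)/3-.5+120,z);print(k,p,np.hypot(*p[:2]))
M=[pix2w(f,(u+.5)/3-.5+190,(v+.5)/3-.5+180,.012) for u,v in [(116,124),(175,207),(240,299),(313,401)]]
print(np.array(M),[np.linalg.norm(a-b) for a,b in zip(M,M[1:])],[np.hypot(*m[:2]) for m in M])
g=grab_frame("side")
for m in M: print(w2pix(g,m))
print(finger_overhang if not callable(finger_overhang) else finger_overhang())
w=grab_frame("wrist");print(w["position"]-current_position(),R.from_quat(w["attitude"]).as_matrix(),w["fx"],R.from_quat(current_eef_rot()).as_matrix())
E
```

```text
green [ 0.4761 -0.2543  0.056 ] 0.5397518142126855
yellow [ 0.4555 -0.1241  0.044 ] 0.472135382243856
copper [0.4768 0.075  0.08  ] 0.4826756752523779
white [0.4814 0.2643 0.068 ] 0.5491905438573479
blue [0.3996 0.0224 0.08  ] 0.4002365615439501
purple [0.4102 0.1264 0.08  ] 0.4292565353412264
[[ 0.6258 -0.0721  0.012 ]
 [ 0.6347  0.0071  0.012 ]
 [ 0.6438  0.0864  0.012 ]
 [ 0.6525  0.1657  0.012 ]] [np.float64(0.07971250087195704), np.float64(0.07975583910659903), np.float64(0.07976779306223535)] [np.float64(0.6299343727842541), np.float64(0.6347480248123952), np.float64(0.649590973540658), np.float64(0.6731963385377966)]
[264.7053 189.2947]
[251.3284 209.9839]
[236.5582 232.6857]
[220.4434 257.7859]
0.025
[0.0761 0.0358 0.1338] [[ 0.4134  0.8659  0.2817]
 [-0.9106  0.3934  0.1271]
 [-0.0008 -0.3091  0.951 ]] 309.11260601352103 [[ 0.9107  0.4131 -0.0002]
 [ 0.4131 -0.9107  0.0006]
 [ 0.0001 -0.0007 -1.    ]]
```

Mark spacing comes out at 79.7 mm against 80 mm given, and the side view agrees. Starting with copper, which goes on the grey-end mark. The jaws go across the strip so neighbouring marks stay clear.

```bash
cat >> h.py <<'E'
YAW=-0.11; Q=quat(YAW); Z=0.20
C=dict(green=(.4761,-.2543,.056),yellow=(.4555,-.1241,.044),copper=(.4768,.075,.080),white=(.4814,.2643,.068))
M=dict(copper=(.6258,-.0721),white=(.6347,.0071),green=(.6438,.0864),yellow=(.6525,.1657))
def gz(h): return max(.5*h+.008,.028)+.006   # TCP height above foot level
def pick(n):
    x,y,h=C[n]; set_gripper(.65,25); goto([x,y,Z],Q); move_l([x,y,gz(h)],max_speed=.12)
    set_gripper(0,25); print("grip mm",current_opening()*92); move_l([x,y,Z],max_speed=.12)
def place(n,d=(0,0)):
    x,y=np.add(M[n],d); h=C[n][2]; z=gz(h)+.012
    goto([x,y,Z],Q); move_l([x,y,z+.006],max_speed=.12)
    print("touch",move_l([x,y,z-.002],max_speed=.02,until_force=2.5),current_position()[2]-z)
    set_gripper(.65); move_l([x,y,Z],max_speed=.12); print(n,"t",current_time_s())
E
python3 - <<'E'
from h import *
for n in C:
    for p in (C[n],M[n]): 
        for z in (.04,Z): print(n,np.round(inverse_kinematics([p[0],p[1],z],Q),2))
pick("copper")
cv2.imwrite("pics/w1.png",grab_frame("wrist")["image"][:,:,::-1])
print(current_opening()*92,current_time_s(),current_wrist_force())
E
```

```text
green [-0.63  0.63  1.72 -0.    0.79 -0.52]
green [-0.63  0.42  1.56 -0.    1.16 -0.52]
green [ 0.02  0.78  1.38 -0.    0.98  0.13]
green [ 0.02  0.61  1.22 -0.    1.31  0.13]
yellow [-0.43  0.54  1.91 -0.    0.69 -0.32]
yellow [-0.43  0.3   1.74 -0.    1.1  -0.32]
yellow [ 0.13  0.82  1.3  -0.    1.02  0.24]
yellow [ 0.13  0.66  1.14 -0.    1.34  0.24]
copper [-0.    0.56  1.88 -0.    0.7   0.11]
copper [-0.    0.32  1.72 -0.    1.11  0.11]
copper [-0.24  0.75  1.45 -0.    0.94 -0.13]
copper [-0.24  0.58  1.29 -0.    1.28 -0.13]
white [ 0.36  0.64  1.7  -0.    0.81  0.47]
white [ 0.36  0.43  1.54 -0.    1.17  0.47]
white [-0.11  0.76  1.43 -0.    0.95  0.  ]
white [-0.11  0.58  1.27 -0.    1.28  0.  ]
grip mm 35.653561683565506
35.39981880671295 6.45 [-0.53590301 -0.34047158 -2.43384944]
```

View pics/w1.png

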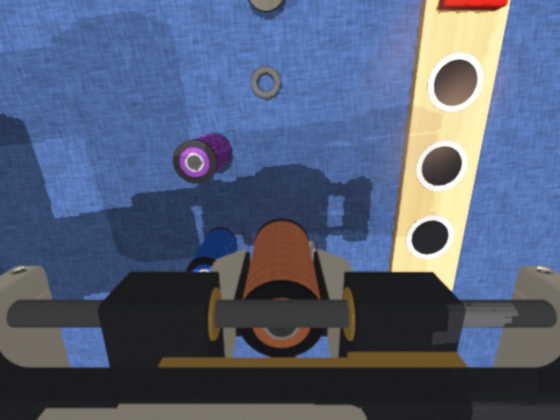

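Copper is held upright (opening 35.5 mm). In the wrist view the three marks nearest the red block are at (456,82), (441,165) and (430,237); I'll cross-check them, then place.

```bash
python3 - <<'E'
from h import *
w=grab_frame("wrist")
for u,v in [(456,82),(441,165),(430,237)]: print(pix2w(w,u,v,.012))
place("copper")
f=grab_frame("scene")["image"][:,:,::-1]
cv2.imwrite("pics/s2.png",cv2.resize(f[150:300,180:330],None,fx=4,fy=4,interpolation=cv2.INTER_CUBIC))
E
```

```text
[0.65465583 0.16750676 0.012     ]
[0.64431646 0.08815091 0.012     ]
[0.63608495 0.00749421 0.012     ]
touch True 0.00011300969278027484
copper t 10.825
```

View pics/s2.png

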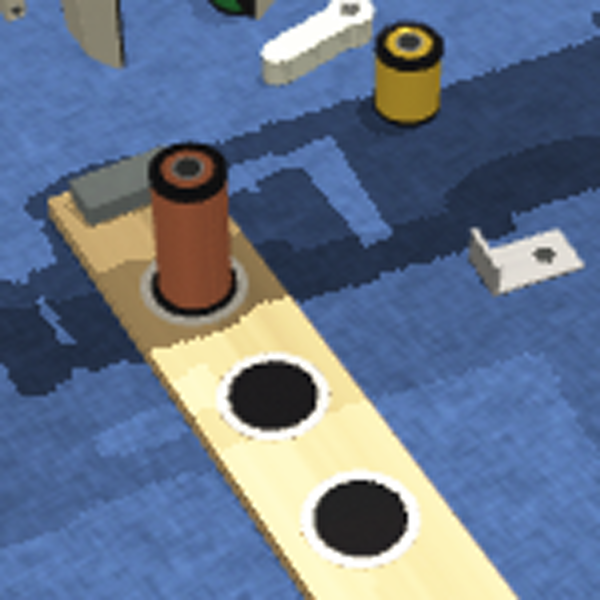

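Copper stands centred within its ring (top at (188,166) in the crop). Before the next picks I'll check how near the lever lies to green and yellow, and the copper offset.

```bash
python3 - <<'E'
from h import *
f=grab_frame("scene")
print("copper off",pix2w(f,188.5/4-.5+180,166.5/4-.5+150,.092)[:2]-M["copper"])
for u,v in [(65,130),(70,150),(128,88),(145,105)]: print("lever",pix2w(f,u/3+225,v/3+120,.008))
pick("white");place("white")
E
```

```text
copper off [-0.00069871 -0.00018581]
lever [ 0.49725973 -0.1947482   0.008     ]
lever [ 0.50683937 -0.17470676  0.008     ]
lever [ 0.43144172 -0.20654429  0.008     ]
lever [ 0.4329496 -0.1832774  0.008    ]
grip mm 35.9044699752898
touch True 0.00017396866323404758
white t 20.575
```

```bash
python3 - <<'E'
from h import *
for n in("green","yellow"): pick(n);place(n)
goto([.40,.15,.3],Q)
f=grab_frame("scene")["image"][:,:,::-1]
cv2.imwrite("pics/s3.png",cv2.resize(f[170:370,180:360],None,fx=3,fy=3,interpolation=cv2.INTER_CUBIC))
g=grab_frame("side")["image"][:,:,::-1]
cv2.imwrite("pics/d3.png",cv2.resize(g[140:300,170:320],None,fx=3,fy=3,interpolation=cv2.INTER_CUBIC))
print(current_time_s())
E
```

```text
grip mm 35.70090447282381
touch True 0.0001230565221578897
green t 30.5
grip mm 35.592812877828116
touch True 0.00011508466138120121
yellow t 40.45
41.6083
```

View pics/s3.png

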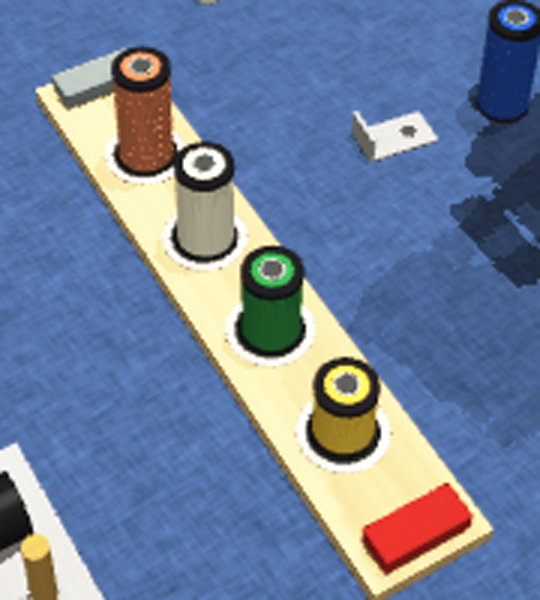

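View pics/d3.png

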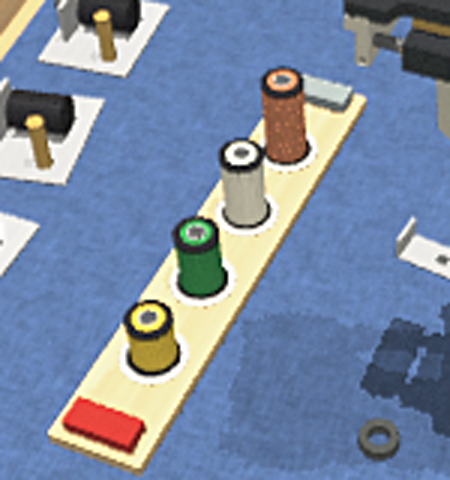

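All four stand on their marks in both views: scene-crop tops are copper (142,66), white (204,162), green (272,269) and yellow (346,384), with yellow beside the red block. A numeric check follows, then hand-in if it is good.

```bash
python3 - <<'E'
from h import *
f=grab_frame("scene"); ok=True
for n,u,v in [("copper",142,66),("white",204,162),("green",272,269),("yellow",346,384)]:
    d=(pix2w(f,(u+.5)/3-.5+180,(v+.5)/3-.5+170,.012+C[n][2])[:2]-M[n])*1000; print(n,d); ok&=np.hypot(*d)<4
if ok: sign_off(); print("signed",current_time_s())
E
```

```text
copper [-0.47129001  1.40434974]
white [-0.74084145  0.01416241]
green [-0.3865347  0.0879963]
yellow [-0.30696937 -1.14744499]
the job is handed in; nothing more can be done
the job is handed in; nothing more can be done
```

The four coils are standing upright on the marks in order of height: yellow next to the red block, then green, white and copper at the grey end. I handed the job in just after 41.6 s on the robot's clock, with the arm clear of everything.

- **Placing:** every grasp closed at about 35.4–35.9 mm (coil diameter 36 mm). Every coil touched down within 0.2 mm of the expected height.
- **Final check:** the scene camera put each coil within about 1.5 mm of its mark's centre, and the side view also shows all four upright in their rings.
- **Disagreement:** the wrist camera placed the marks about 1–3 mm from the scene camera's estimate. That is about what the calibration allows, so I kept the scene camera's values and did no correction.

No check failed.

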